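# Cap the tube strips with the hand roller and start the mixer

## Robot

A 6-joint arm with a two-finger parallel gripper is mounted at the origin on a cart in front of the work surface, level with it; the furniture and walls round the work are solid. World frame = base frame: x ahead of the robot, y to its left, z up, the work surface at z = 0. Lengths are in m, angles in rad, forces in N, time in s.
With the tool pointing down it reaches from about 0.3 to 0.875 m from the base axis. Payload 6.4 kg.
Tool frame: the origin (TCP) lies between the finger pads; the fingertips stand 8 mm ahead of it and the grasp point (between the pads) lies 11 mm behind it (ctrl.finger_overhang is the distance from the TCP to the fingertips, in m); z points along the fingers, y is the line along which they close (so a half turn about z gives the same grasp; the last joint's range is limited). The gripper opens to 85 mm and grips with 20 to 120 N. Pads are 22 mm wide; open, the fingers measure 114 mm over their backs; the gripper's body (76 mm by 85 mm) begins 54 mm behind the grasp point. The pads swing forward as they close: fully open they stand 13 mm farther back than shut.
Start: joints at [0.921, 0.181, 1.607, -0, 1.354, -0.206], TCP at [0.247, 0.519, 0.239] pointing down, gripper open.
Joint ranges: [-2.99, 2.99], [-0.89, 2.07], [0.3, 2.58], [-1.14, 4.28], [0, 2.63], [-3.12, 3.12]. Speed limits (rad/s): [2.57, 2.57, 3.01, 3.14, 3.14, 3.14].

## Interface

Orientations are given as a unit quaternion [w, x, y, z].
In Python, from bench import ctrl, camera gives the robot as it stands.
- The arm moves only by the shell command python3 -m pendant 'ROWS' [OPENING]. ROWS is JSON, a list of rows, each a list of 6 numbers: the shift along the world's x, y, z normalised to -1 to 1, where 1 is 200 mm, then the turn, a rotation vector about the world's x, y, z normalised to -1 to 1, where 1 is pi/2 rad. In form: [[dx, dy, dz, rx, ry, rz], ...]. A call has exactly 10 rows; each row shifts and turns the commanded pose from where the row before left it; what a row does not reach is not made up. A row lasts 1/8 s, in which the tool goes at most 62.5 mm and 10.7 degrees, less where a joint would pass 70% of its speed; a pose out of reach is approached as far as the arm can. A call with a number of a shift or a turn outside -1 to 1 is refused whole. A call with a gripper value outside its range is refused whole. OPENING is the opening, from -1 (shut) to 1 (fully open), set as the call begins (- or left out, the last holds). The fingers move at their own pace and stop on an object; the grip force is fixed at half the most. Time passes only in rows, so rows that do not move let the fingers close, or fill a call up. It gives the time, the measured TCP pose, the force, the opening and the grip force at its end, in the units of the state.
- ctrl.get_obs(): the state, without advancing time (a new reading comes with each control period).
- camera(name): name is "side" or "top" or "wrist"; returns a dict with "color" (420x560x3 uint8, blue, green, red), "fx", "fy", "cx", "cy" (pixels), "xyz" and "rotation" of the camera in the world; the wrist camera has in their place "hand_eye" (4x4, takes a point from camera to tool coordinates, whose origin is the TCP and whose axes are the flange's). Camera axes: x right, y down, z forward; pixel columns grow to the right and rows downward; lengths in m; the calibration is good to about 2 mm. A picture is of the moment at which its call begins: read the wrist's pose just before it. There is no depth.
- ctrl.hand_in(): hands the job in; it is judged then, once.
The state is a dict: "time_s": time; "q": joint angles; "dq": joint speeds; "joint_efforts": joint torques, N m; "eef_pos": TCP position; "eef_rot": TCP orientation; "wrist_force": force on the tool from outside, world axes, zero at the start; "torque": the same for the moment, N m; "opening": opening from 0.0 (shut) to 1.0 (fully open); "grasp_force": force on a finger pad.
Only numpy, scipy, OpenCV 4.12 (cv2) and the standard library are available. Lean on these libraries where they do the work, as an engineer would, in place of code of your own. Each camera call takes 0.05 s, during which the arm holds its last target. There are 200 camera calls.

## Task

Stand every tube strip in a groove of the block mixer, then roll the hand roller along each strip with a firm, steady, gentle pressure until every push-in cap is fully home (caps go home under the roller, never under bare fingers), and hang the roller back upright in its holder. After that start the mixer with its three keys, one at a time from left to right, each pressed fully down and let come up; do not press the start key while any cap stands proud, and leave the other things on the desk alone.

Things in the scene. Friction and masses are not known exactly. Their poses are not given: they have to be found in the camera images.
- strip_a_mid (a point): Tube strip a: loose white bar, 112 (its x) x 26 (y) x 24 mm tall (z), 0.16 kg, with four upright tubes and lilac push-in caps (16 mm across) at x = -33, -11, 11, 33 mm. The point is the bar's centre, 12 mm above its underside; cap tops are 28 mm above it when proud, 23 mm when home. Two or three strips are present; an absent one reads None.
- strip_b_mid (a point): Tube strip b: loose white bar, 112 (its x) x 26 (y) x 24 mm tall (z), 0.16 kg, with four upright tubes and lilac push-in caps (16 mm across) at x = -33, -11, 11, 33 mm. The point is the bar's centre, 12 mm above its underside; cap tops are 28 mm above it when proud, 23 mm when home. Grip it across the 26 mm at its middle.
- strip_c_mid (a point): Tube strip c: loose white bar, 112 (its x) x 26 (y) x 24 mm tall (z), 0.16 kg, with four upright tubes and lilac push-in caps (16 mm across) at x = -33, -11, 11, 33 mm. The point is the bar's centre, 12 mm above its underside; cap tops are 28 mm above it when proud, 23 mm when home. Its upper 14 mm stay above the rim of a groove.
- cap_a1 (a joint): Cap at x = -33 mm of strip a: push-in depth, 0 = 5 mm proud, 0.005 m = fully home; stiff, needs about 8 N straight down, stays where it is left.
- cap_a2 (a joint): Cap at x = -11 mm of strip a: push-in depth, 0 = 5 mm proud, 0.005 m = fully home; stiff, needs about 8 N straight down, stays where it is left.
- cap_a3 (a joint): Cap at x = 11 mm of strip a: push-in depth, 0 = 5 mm proud, 0.005 m = fully home; stiff, needs about 8 N straight down, stays where it is left.
- cap_a4 (a joint): Cap at x = 33 mm of strip a: push-in depth, 0 = 5 mm proud, 0.005 m = fully home; stiff, needs about 8 N straight down, stays where it is left.
- cap_b1 (a joint): Cap at x = -33 mm of strip b: push-in depth, 0 = 5 mm proud, 0.005 m = fully home; stiff, needs about 8 N straight down, stays where it is left.
- cap_b2 (a joint): Cap at x = -11 mm of strip b: push-in depth, 0 = 5 mm proud, 0.005 m = fully home; stiff, needs about 8 N straight down, stays where it is left.
- cap_b3 (a joint): Cap at x = 11 mm of strip b: push-in depth, 0 = 5 mm proud, 0.005 m = fully home; stiff, needs about 8 N straight down, stays where it is left.
- cap_b4 (a joint): Cap at x = 33 mm of strip b: push-in depth, 0 = 5 mm proud, 0.005 m = fully home; stiff, needs about 8 N straight down, stays where it is left.
- cap_c1 (a joint): Cap at x = -33 mm of strip c: push-in depth, 0 = 5 mm proud, 0.005 m = fully home; stiff, needs about 8 N straight down, stays where it is left.
- cap_c2 (a joint): Cap at x = -11 mm of strip c: push-in depth, 0 = 5 mm proud, 0.005 m = fully home; stiff, needs about 8 N straight down, stays where it is left.
- cap_c3 (a joint): Cap at x = 11 mm of strip c: push-in depth, 0 = 5 mm proud, 0.005 m = fully home; stiff, needs about 8 N straight down, stays where it is left.
- cap_c4 (a joint): Cap at x = 33 mm of strip c: push-in depth, 0 = 5 mm proud, 0.005 m = fully home; stiff, needs about 8 N straight down, stays where it is left.
- mixer: Block mixer, white, 212 (x) x 196 mm (y), fixed; point: centre of its underside; x from its key side (near the robot) to its back, y left, z up. Its block has 3 grooves along x, 120 x 32 mm, 10 mm deep, long edges bevelled: floor 48, rim 58 mm above the desk, centres at x = 34, y = 60, 0 and -60 mm. A strip fits any groove, either way round.
- roller_grip (a point): Hand roller, 96 mm tall, 0.19 kg; point: centre of its upright grip, 22 (x) x 36 (y) x 43 mm tall; grip across the 22 mm. It rolls along its x; y is the axle. Guard plate under the grip: 56 x 64 x 5 mm, underside 26.5 mm below the point. Sprung rubber wheel, 30 mm diameter, 28 mm wide: lowest point 74.5 mm below the point when not pressed.
- roller_spring (a joint): How far the roller's wheel is pushed up into the handle: 0 unloaded, 0.012 m at its stop. The wheel presses with about 1 N when it begins to give and 1.3 N more per mm; under 5 mm it does not drive a cap, 7 to 10 mm is a good working pressure.
- holder_top (a point): Roller's holder: fixed upright grey frame, opening 40 (x) x 48 mm (y), outside 52 x 60, on a 90 x 100 mm foot. Point: centre of the opening at the rim, 60 mm above the desk. The roller hangs in it wheel down, x along the holder's x (either way round), guard on the rim, grip centre 26.5 mm above this point.
- key_power (a joint): Travel of the mixer's left (power) key, 20 x 20 mm, at y = 60 mm and x = -74 mm in the mixer's frame, top 52 mm above the desk when up: 0 = up, 0.004 m = fully down (spring, about 5 N); it comes up again by itself.
- key_timer (a joint): Travel of the mixer's middle (timer) key, 20 x 20 mm, at y = 12 mm and x = -74 mm in the mixer's frame, top 52 mm above the desk when up: 0 = up, 0.004 m = fully down (spring, about 5 N); it comes up again by itself.
- key_start (a joint): Travel of the mixer's right (start) key, the large one, 24 (x) x 40 mm (y), at y = -48 mm and x = -74 mm in the mixer's frame, top 52 mm above the desk when up: 0 = up, 0.004 m = fully down (spring, about 5 N); it comes up again by itself.
- lancet_box: Carton of lancets, 60 x 90 x 45 mm, standing on the desk behind the tubes; a bystander to leave alone. The point is the centre of its underside.
- glue_stick: Glue stick, 24 mm across, 96 mm tall, standing; a bystander to leave alone. The point is the centre of its underside.
Things that resemble listed ones, but are neither listed nor needed, are in the scene too. Leave any red or yellow look-alike of the part that bears strip_b_mid alone.

How it is judged:
On the way, in this order (a step that is already met when the one before it is completed fails the run):
1. every strip stands in a groove of the mixer (x of strip_a_mid in the frame of mixer between 0.026 and 0.042 m and z of each of strip_a_mid, strip_b_mid, strip_c_mid in the frame of mixer below 0.0635 m and angle between the x axis of each of strip_a_mid, strip_b_mid, strip_c_mid and the x axis of mixer, either way round below 0.09 rad and (y of strip_a_mid in the frame of mixer between 0.054 and 0.066 m or y of strip_a_mid in the frame of mixer between -0.006 and 0.006 m or y of strip_a_mid in the frame of mixer between -0.066 and -0.054 m) and x of strip_b_mid in the frame of mixer between 0.026 and 0.042 m and (y of strip_b_mid in the frame of mixer between 0.054 and 0.066 m or y of strip_b_mid in the frame of mixer between -0.006 and 0.006 m or y of strip_b_mid in the frame of mixer between -0.066 and -0.054 m) and x of strip_c_mid in the frame of mixer between 0.026 and 0.042 m and (y of strip_c_mid in the frame of mixer between 0.054 and 0.066 m or y of strip_c_mid in the frame of mixer between -0.006 and 0.006 m or y of strip_c_mid in the frame of mixer between -0.066 and -0.054 m)), for 0.2 s.
2. all caps of the strips in the grooves are home (all of step 1 and value of joint each of cap_a1, cap_a2, cap_a3, cap_a4, cap_b1, cap_b2, cap_b3, cap_b4, cap_c1, cap_c2, cap_c3, cap_c4 above 0.0035 m), for 0.2 s.
3. the roller hangs upright in its holder, let go (horizontal distance between roller_grip and holder_top below 0.01 m and z of roller_grip in the frame of holder_top below 0.0305 m and angle between roller_grip's own z axis and vertical below 0.08 rad and contact force between the fingers and roller below 0.3 N), for 0.3 s.
4. the left key is pressed fully down, the others up (value of joint key_power above 0.003 m and value of joint each of key_timer, key_start below 0.001 m), for 0.05 s.
5. the left key has come up, then the middle key is pressed fully down, the others up (value of joint key_timer above 0.003 m and value of joint each of key_power, key_start below 0.001 m), for 0.05 s.
6. then the right, large key is pressed fully down, the others up (value of joint key_start above 0.003 m and value of joint each of key_power, key_timer below 0.001 m), for 0.05 s.
At the end, for the whole second after the job is handed in: Every strip stands in a groove (centre within 8 mm along and 6 mm across, bottom within 3.5 mm of the floor, lengthwise within 0.09 rad), every cap is within 1.5 mm of home, the roller hangs in its holder (within 10 mm, guard within 4 mm of the rim, tilt under 0.08 rad), all keys are up (all of step 2 and horizontal distance between roller_grip and holder_top below 0.01 m and z of roller_grip in the frame of holder_top below 0.0305 m and angle between roller_grip's own z axis and vertical below 0.08 rad and value of joint each of key_power, key_timer, key_start below 0.001 m); the robot touches nothing.
It fails at once if the start key was pressed while a cap stood more than 1.5 mm proud (value of joint key_start above 0.0025 m and value of joint any of cap_a1, cap_a2, cap_a3, cap_a4, cap_b1, cap_b2, cap_b3, cap_b4, cap_c1, cap_c2, cap_c3, cap_c4 below 0.0035 m).
It fails at once if the roller was pressed on a strip with more than 30 N (contact force between roller and strip_a above 30 N or contact force between roller and strip_b above 30 N or contact force between roller and strip_c above 30 N).
It fails at once if a cap was pushed with bare fingers (contact force between the fingers and cap_a1 above 3 N or contact force between the fingers and cap_a2 above 3 N or contact force between the fingers and cap_a3 above 3 N or contact force between the fingers and cap_a4 above 3 N or contact force between the fingers and cap_b1 above 3 N or contact force between the fingers and cap_b2 above 3 N or contact force between the fingers and cap_b3 above 3 N or contact force between the fingers and cap_b4 above 3 N or contact force between the fingers and cap_c1 above 3 N or contact force between the fingers and cap_c2 above 3 N or contact force between the fingers and cap_c3 above 3 N or contact force between the fingers and cap_c4 above 3 N).
It fails at once if a bystander was moved by more than 3 cm (distance of any of lancet_box, glue_stick from where it was at the start of the episode above 0.03 m).
Of strip_a, strip_b, strip_c only 2 to 3 are there at a start; the rules pass over those that are not, and their reading is None.
At some moment in a run one of strip_a, strip_b, strip_c may be knocked a few centimetres aside while the robot is not near it.
It also fails if it takes over 210 s, if anything falls off the work surface, if the arm or the gripper's body presses on something with over 40 N, if the wrist force passes 120 N, or if a joint passes its speed limit or range.

## Working session

There is one attempt and no reset: what is moved stays moved. The work goes in short steps, Python scripts to look and compute and a shell command to move; the robot and the scene stay as the last step left them, time stands still between calls to the robot, and variables do not carry over. Pictures are saved under pics/ and viewed, at most 14 in all, crops included, and the job is handed in when it is done.

```bash
ls; mkdir -p pics; cat > h.py <<'E'
import numpy as np,cv2
from bench import ctrl,camera
from scipy.spatial.transform import Rotation as R
def q2R(q): return R.from_quat([q[1],q[2],q[3],q[0]]).as_matrix()
def snap(name,fn=None):
    o=ctrl.get_obs(); c=camera(name)
    if name=="wrist":
        T=np.eye(4);T[:3,:3]=q2R(o['eef_rot']);T[:3,3]=o['eef_pos'];T=T@np.array(c['hand_eye'])
        c['P'],c['R']=T[:3,3],T[:3,:3]
    else:
        c['P']=np.array(c['xyz']); r=np.array(c['rotation'])
        c['R']=r if r.shape==(3,3) else q2R(r)
    if fn: cv2.imwrite('pics/'+fn,c['color'])
    return c
def ray(c,u,v):
    d=c['R']@np.array([(u-c['cx'])/c['fx'],(v-c['cy'])/c['fy'],1]); return c['P'],d/np.linalg.norm(d)
def onz(c,u,v,z):
    p,d=ray(c,u,v); return p+d*(z-p[2])/d[2]
def proj(c,X):
    p=c['R'].T@(np.array(X)-c['P']); return p[0]/p[2]*c['fx']+c['cx'],p[1]/p[2]*c['fy']+c['cy']
def st():
    o=ctrl.get_obs(); Rm=q2R(o['eef_rot'])
    print('t%.2f'%o['time_s'],np.round(o['eef_pos'],4),'x',np.round(Rm[:,0],3),'y',np.round(Rm[:,1],3),'z',np.round(Rm[:,2],3),'q',np.round(o['q'],2),'F',np.round(o['wrist_force'],1),'op',round(o['opening'],3),o['grasp_force'])
E
python3 -c "
from h import *
st()
for n in ['top','side','wrist']:
    c=snap(n,n+'0.png');print(n,c['P'],c['R'].round(3).tolist(),c['fx'],c['cx'],c['cy'])"
```

```text
pics
t0.00 [0.2465 0.5189 0.2384] x [-0.903  0.429  0.   ] y [ 0.429  0.903 -0.002] z [-0.001 -0.001 -1.   ] q [ 0.92  0.18  1.61  0.    1.35 -0.21] F [ 0.5 -0.6 -0.1] op 1.0 0.0
top [ 0.49209057 -0.02061871  1.38858348] [[-0.025, -0.999, 0.047], [-1.0, 0.024, -0.016], [0.014, -0.047, -0.999]] 437.1128807083752 280.4060291181145 209.14547673526425
side [0.38994601 1.32311581 0.76609614] [[-0.99, -0.081, 0.114], [-0.137, 0.429, -0.893], [0.023, -0.9, -0.435]] 456.6797173747297 284.58683295868724 217.62522113945755
wrist [0.18521581 0.54753267 0.37331756] [[0.429, 0.871, 0.237], [0.903, -0.414, -0.115], [-0.002, 0.263, -0.965]] 376.1998543127143 277.38377198440975 213.20209732820348
```

View pics/top0.png

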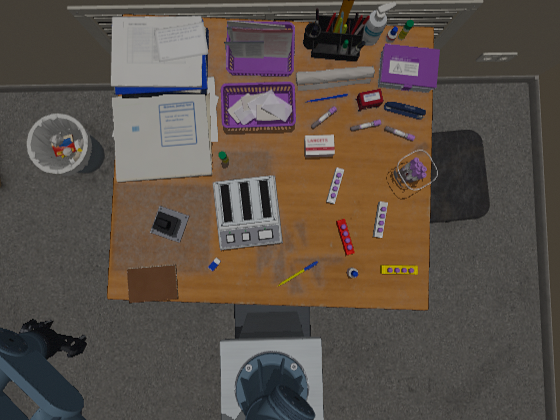

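View pics/side0.png

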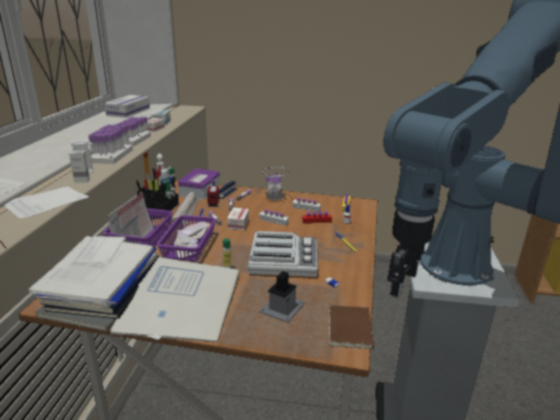

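The top view shows the mixer at about (248,212) and the holder with the roller at (169,223). There are white strips at (335,185) and (381,219). The red strip (345,237) and yellow strip (399,270) are look-alikes. The lancet box is at (319,147) and the glue stick at (223,158). Next I'll enlarge the region to confirm, and measure.

```bash
cat > m.py <<'E'
from h import *
c=snap('top'); im=c['color']
crop=im[130:290,140:430]; cv2.imwrite('pics/crop1.png',cv2.resize(crop,None,fx=2.7,fy=2.7,interpolation=cv2.INTER_CUBIC))
hsv=cv2.cvtColor(im,cv2.COLOR_BGR2HSV)
w=((hsv[...,1]<45)&(hsv[...,2]>150)).astype(np.uint8)
w=cv2.morphologyEx(w,cv2.MORPH_CLOSE,np.ones((5,5)))
n,l,s,ce=cv2.connectedComponentsWithStats(w)
for i in range(1,n):
    x,y,ww,hh,a=s[i]
    if a>60 and 100<x<440 and 100<y<300:
        cn=cv2.findContours((l==i).astype(np.uint8),0,1)[0][0]; r=cv2.minAreaRect(cn); b=cv2.boxPoints(r)
        for z in ([0.024] if a<1500 else [0.058]):
            B=np.array([onz(c,*p,z) for p in b]); print(s[i],np.round(ce[i]),'ctr',B.mean(0).round(3),'sides',np.linalg.norm(B[1]-B[0]).round(3),np.linalg.norm(B[2]-B[1]).round(3),'ang',np.degrees(np.arctan2(*(B[1]-B[0])[[1,0]])).round(1))
print('holder/roller',onz(c,169,223,.1))
E
python3 m.py
```

```text
[151 102  50  57 820] [180. 136.] ctr [0.811 0.285 0.024] sides 0.175 0.139 ang -74.6
[305 135  30  20 538] [319. 144.] ctr [ 0.757 -0.17   0.024] sides 0.089 0.06 ang -87.4
[145 162  66  16 119] [183. 173.] ctr [0.679 0.275 0.024] sides 0.207 0.033 ang -81.7
[327 167  17  37 271] [335. 185.] ctr [ 0.628 -0.216  0.024] sides 0.112 0.024 ang -17.6
[ 214  176   64   54 1459] [247. 204.] ctr [0.578 0.066 0.024] sides 0.184 0.152 ang -84.8
[375 202  13  36 192] [380. 220.] ctr [ 0.516 -0.355  0.024] sides 0.11 0.024 ang -11.5
[259 231  13   7  76] [265. 234.] ctr [0.48  0.008 0.024] sides 0.037 0.019 ang -91.4
holder/roller [0.51960579 0.2874073  0.1       ]
```

View pics/crop1.png

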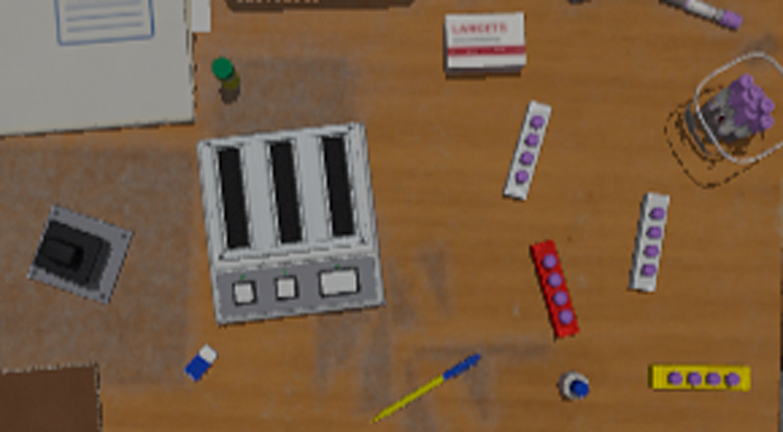

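White strips confirmed at (335,185) and (381,219); there are only two. I'll go over the mixer for a near view.

```bash
python3 -m pendant '[[0.14,-0.26,0.035,0,0,0.034],[0.14,-0.26,0.035,0,0,0.034],[0.14,-0.26,0.035,0,0,0.034],[0.14,-0.26,0.035,0,0,0.034],[0.14,-0.26,0.035,0,0,0.034],[0.14,-0.26,0.035,0,0,0.034],[0.14,-0.26,0.035,0,0,0.034],[0.14,-0.26,0.035,0,0,0.034],[0.14,-0.26,0.035,0,0,0.034],[0,0,0,0,0,0]]' 1; python3 -c "
from h import *
st(); c=snap('wrist','w1.png')"
```

```text
time_s: 1.45
eef_pos: [0.5004, 0.0478, 0.3025]
eef_rot: [0.0, -0.016, 1.0, -0.0]
wrist_force: [-0.1, 0.6, -0.6]
opening: 1.003
grasp_force: 0.0
t1.45 [0.5004 0.0478 0.3025] x [-1.    -0.032 -0.001] y [-0.032  1.    -0.001] z [ 0.001 -0.001 -1.   ] q [-0.14 -0.03  1.71 -0.    1.47 -1.74] F [-0.1  0.6 -0.6] op 1.003 0.0
```

View pics/w1.png

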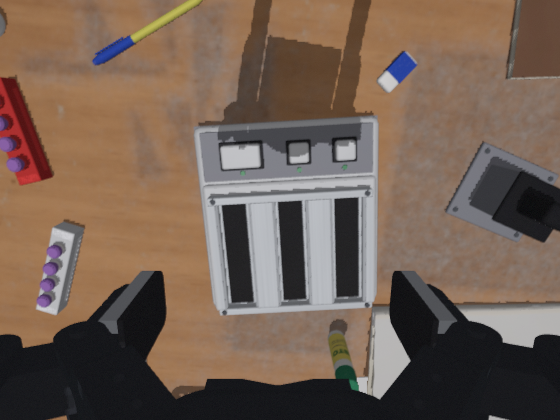

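The wrist view shows the grooves as dark bars at (238,255), (292,250) and (346,247). The keys are at (345,150), (298,152) and (241,156), strip 1 is at (60,267), and the holder foot is at (500,190) with the roller in it. Measuring these now.

```bash
cat > mx.py <<'E'
from h import *
c=snap('wrist'); im=c['color']; print('cam',c['P'].round(3))
hsv=cv2.cvtColor(im,cv2.COLOR_BGR2HSV)
def rects(mask,z,lo,hi,tag,roi):
    m=np.zeros_like(mask); x0,y0,x1,y1=roi; m[y0:y1,x0:x1]=mask[y0:y1,x0:x1]
    for cn in cv2.findContours(m,0,1)[0]:
        if lo<cv2.contourArea(cn)<hi:
            b=cv2.boxPoints(cv2.minAreaRect(cn)); 
            for zz in z:
                B=np.array([onz(c,*p,zz) for p in b]); e=[B[1]-B[0],B[2]-B[1]]; e.sort(key=np.linalg.norm)
                L=e[1]; print(tag,zz,b.mean(0).round(0),'ctr',B.mean(0).round(4)[:2],'short %.4f long %.4f'%(np.linalg.norm(e[0]),np.linalg.norm(L)),'ang %.2f'%((np.degrees(np.arctan2(L[1],L[0]))+90)%180-90))
dark=((hsv[...,2]<50)*255).astype(np.uint8)
white=((hsv[...,2]>130)&(hsv[...,1]<50)).astype(np.uint8)*255
rects(dark,[.048,.058],1000,4000,'groove',(205,185,370,312))
rects(white,[.052],300,2000,'key',(210,132,365,178))
w2=cv2.morphologyEx(((hsv[...,1]<60)&(hsv[...,2]>60)).astype(np.uint8)*255,cv2.MORPH_CLOSE,np.ones((9,9)))
rects(w2,[.024],1000,4000,'strip',(20,200,100,330))
print(im[190,465],im[215,515],im[170,580-80])
E
python3 mx.py
```

```text
cam [0.431 0.047 0.437]
groove 0.048 [235. 254.] ctr [0.5882 0.0058] short 0.0238 long 0.1145 ang 5.50
groove 0.058 [235. 254.] ctr [0.5842 0.0068] short 0.0232 long 0.1115 ang 5.50
groove 0.048 [289. 251.] ctr [0.5826 0.0655] short 0.0238 long 0.1141 ang 5.40
groove 0.058 [289. 251.] ctr [0.5787 0.065 ] short 0.0232 long 0.1112 ang 5.40
groove 0.048 [344. 248.] ctr [0.5772 0.1258] short 0.0239 long 0.1141 ang 6.17
groove 0.058 [344. 248.] ctr [0.5735 0.1238] short 0.0233 long 0.1112 ang 6.17
key 0.052 [238. 158.] ctr [0.4794 0.0083] short 0.0235 long 0.0392 ang -84.79
strip 0.024 [ 56. 269.] ctr [ 0.6236 -0.2091] short 0.0348 long 0.1236 ang -18.26
[129 121 121] [31 29 29] [60 56 55]
```

```bash
python3 -m pendant '[[0.075,-0.25,-0.08,0,0,-0.044],[0.075,-0.25,-0.08,0,0,-0.044],[0.075,-0.25,-0.08,0,0,-0.044],[0.075,-0.25,-0.08,0,0,-0.044],[0.075,-0.25,-0.08,0,0,-0.044],[0,0,0,0,0,0],[0,0,0,0,0,0],[0,0,0,0,0,0],[0,0,0,0,0,0],[0,0,0,0,0,0]]' 1 >/dev/null; cat > caps.py <<'E'
from h import *
import sys
zc=float(sys.argv[1]) if len(sys.argv)>1 else .04
st(); c=snap('wrist',sys.argv[2] if len(sys.argv)>2 else None); im=c['color']; hsv=cv2.cvtColor(im,cv2.COLOR_BGR2HSV)
m=cv2.inRange(hsv,(120,60,50),(165,255,255)); m=cv2.morphologyEx(m,cv2.MORPH_OPEN,np.ones((3,3)))
for cn in cv2.findContours(m,0,1)[0]:
    a=cv2.contourArea(cn)
    if a>40:
        (u,v),r=cv2.minEnclosingCircle(cn); p=onz(c,u,v,zc); k=max(1,int(r*.5))
        # ring colour = host strip
        msk=np.zeros(m.shape,np.uint8); cv2.circle(msk,(int(u),int(v)),int(r+3),255,2); 
        print('px',round(u),round(v),'r_mm %.1f'%(1000*r*np.linalg.norm(p-c['P'])/c['fx']),p.round(4)[:2],'ringBGR',np.round(cv2.mean(im,msk)[:3]))
E
python3 caps.py .04 w2.png
```

```text
t2.80 [ 0.574  -0.198   0.2228] x [-0.953  0.303 -0.001] y [ 0.303  0.953 -0.   ] z [ 0.001 -0.    -1.   ] q [-0.53  0.27  1.54  0.    1.34 -1.79] F [-0.3 -0.1  1. ] op 1.003 0.0
px 278 284 r_mm 7.8 [ 0.6566 -0.2247] ringBGR [173. 169. 169.]
px 278 262 r_mm 7.8 [ 0.6362 -0.2181] ringBGR [158. 155. 156.]
px 277 240 r_mm 7.7 [ 0.6155 -0.2119] ringBGR [165. 161. 161.]
px 95 219 r_mm 9.1 [ 0.5485 -0.3589] ringBGR [134. 144. 158.]
px 278 216 r_mm 7.5 [ 0.5945 -0.205 ] ringBGR [171. 167. 167.]
px 89 195 r_mm 9.2 [ 0.5273 -0.3546] ringBGR [136. 145. 157.]
px 84 170 r_mm 9.7 [ 0.5056 -0.3495] ringBGR [141. 150. 162.]
px 76 145 r_mm 10.1 [ 0.4849 -0.3462] ringBGR [134. 143. 156.]
px 208 117 r_mm 8.4 [ 0.4974 -0.2338] ringBGR [ 28.  29. 103.]
px 193 94 r_mm 8.7 [ 0.4766 -0.2393] ringBGR [ 40.  45. 128.]
px 177 69 r_mm 9.4 [ 0.4553 -0.2445] ringBGR [ 50.  53. 156.]
px 160 44 r_mm 10.0 [ 0.4344 -0.2503] ringBGR [ 52.  56. 164.]
```

```bash
python3 -m pendant '[[0.0517,-0.0169,-0.162,0,0,0],[0.0517,-0.0169,-0.162,0,0,0],[0.0517,-0.0169,-0.162,0,0,0],[0.0517,-0.0169,-0.162,0,0,0],[0.0517,-0.0169,-0.162,0,0,0],[0,0,-0.05,0,0,0],[0,0,-0.05,0,0,0],[0,0,-0.05,0,0,0],[0,0,-0.05,0,0,0],[0,0,0,0,0,0]]' 0.2; python3 caps.py .04
```

```text
time_s: 4.1
eef_pos: [0.625, -0.2153, 0.0196]
eef_rot: [-0.001, 0.154, 0.988, 0.0]
wrist_force: [0.1, -0.2, -0.2]
opening: 0.596
grasp_force: 0.0
t4.10 [ 0.625  -0.2153  0.0196] x [-0.953  0.304  0.001] y [0.304 0.953 0.   ] z [-0.001  0.001 -1.   ] q [-0.51  0.62  1.49  0.    1.03 -1.77] F [ 0.1 -0.2 -0.2] op 0.596 0.0
px 280 380 r_mm 6.7 [ 0.6496 -0.2228] ringBGR [98. 87. 91.]
px 280 342 r_mm 8.3 [ 0.6346 -0.2178] ringBGR [181. 179. 180.]
px 280 288 r_mm 7.9 [ 0.6149 -0.2116] ringBGR [149. 147. 148.]
px 281 226 r_mm 7.7 [ 0.5944 -0.205 ] ringBGR [152. 149. 149.]
```

```bash
python3 -m pendant '[[0,0,0,0,0,0],[0,0,0,0,0,0],[0,0,0,0,0,0],[0,0,0,0,0,0],[0,0,0.15,0,0,0],[0,0,0.15,0,0,0],[0,0,0.15,0,0,0],[0,0,0.15,0,0,0],[0,0,0.1,0,0,0],[0,0,0,0,0,0]]' -1; python3 caps.py .18 w3.png
```

```text
time_s: 5.4
eef_pos: [0.6264, -0.2161, 0.1618]
eef_rot: [0.001, 0.154, 0.988, -0.001]
wrist_force: [-0.1, -0.8, -1.3]
opening: 0.284
grasp_force: 60.7
t5.40 [ 0.6264 -0.2161  0.1618] x [-0.953  0.304 -0.003] y [ 0.304  0.953 -0.001] z [ 0.003 -0.001 -1.   ] q [-0.51  0.44  1.44 -0.    1.26 -1.77] F [-0.1 -0.8 -1.3] op 0.284 60.652674436569214
px 277 380 r_mm 7.2 [ 0.6519 -0.2249] ringBGR [94. 89. 91.]
px 536 362 r_mm 15.0 [ 0.6734 -0.1337] ringBGR [50. 56. 66.]
px 277 337 r_mm 8.3 [ 0.6351 -0.2194] ringBGR [157. 155. 156.]
px 277 283 r_mm 7.9 [ 0.6152 -0.2131] ringBGR [127. 125. 126.]
px 277 222 r_mm 7.7 [ 0.5946 -0.2065] ringBGR [130. 126. 127.]
px 46 167 r_mm 4.8 [ 0.5558 -0.2695] ringBGR [147. 158. 173.]
px 38 135 r_mm 4.9 [ 0.5463 -0.2675] ringBGR [145. 157. 172.]
px 28 102 r_mm 5.2 [ 0.5367 -0.2655] ringBGR [144. 156. 171.]
px 18 66 r_mm 5.6 [ 0.5269 -0.2638] ringBGR [144. 156. 171.]
px 189 28 r_mm 4.6 [ 0.5326 -0.2129] ringBGR [ 44.  45. 143.]
px 168 2 r_mm 3.8 [ 0.5246 -0.2159] ringBGR [ 52.  52. 164.]
```

View pics/w3.png

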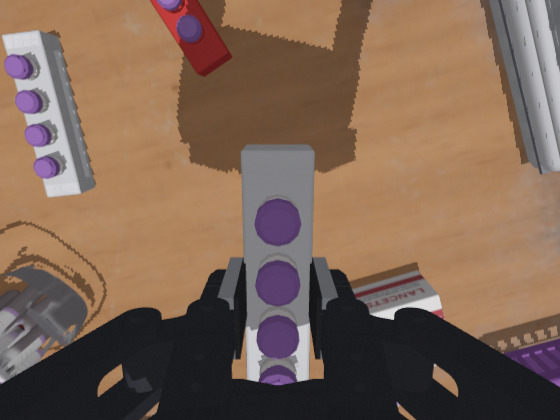

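The strip is held level and centred, with its caps at (277,222–380). I'll carry it over the right-hand groove (y=-60).

```bash
python3 -m pendant '[[-0.038,0.222,0,0,0,0.0513],[-0.038,0.222,0,0,0,0.0513],[-0.038,0.222,0,0,0,0.0513],[-0.038,0.222,0,0,0,0.0513],[-0.038,0.222,0,0,0,0.0513],[0,0,0,0,0,0],[0,0,-0.1,0,0,0],[0,0,-0.1,0,0,0],[0,0,-0.1,0,0,0],[0,0,0,0,0,0]]' -; python3 caps.py .121 w4.png
```

```text
time_s: 6.7
eef_pos: [0.5856, 0.0062, 0.0974]
eef_rot: [-0.003, -0.047, 0.999, 0.001]
wrist_force: [-0.3, -0.4, -2.0]
opening: 0.282
grasp_force: 60.6
t6.70 [0.5856 0.0062 0.0974] x [-0.996 -0.093  0.005] y [-0.093  0.996  0.001] z [-0.005  0.001 -1.   ] q [-0.19  0.37  1.68 -0.    1.1  -1.86] F [-0.3 -0.4 -2. ] op 0.282 60.61037063598633
px 277 380 r_mm 6.9 [0.6081 0.0081] ringBGR [99. 94. 95.]
px 277 337 r_mm 7.8 [0.5913 0.0066] ringBGR [162. 160. 161.]
px 277 283 r_mm 7.6 [0.5717 0.0048] ringBGR [136. 134. 134.]
px 277 222 r_mm 7.3 [0.5511 0.0029] ringBGR [137. 133. 134.]
```

View pics/w4.png

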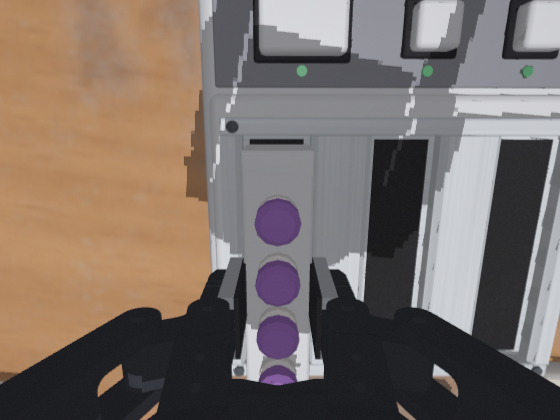

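```bash
python3 -c "
from h import *
c=snap('wrist'); print(onz(c,277,139,.048),onz(c,277,147,.098),onz(c,398,139,.048), onz(c,245,145,.058),onz(c,312,145,.058)); st()"
python3 -m pendant '[[0.015,0,-0.02,0,0,0],[0,0,-0.03,0,0,0],[0,0,-0.03,0,0,0],[0,0,-0.02,0,0,0],[0,0,-0.02,0,0,0],[0,0,-0.02,0,0,0],[0,0,0,0,0,0],[0,0,0,0,0,0],[0,0,0,0,0,0],[0,0,0,0,0,0]]' -; python3 caps.py .088 w5.png
```

```text
[0.53231536 0.00080392 0.048     ] [0.53165322 0.00077303 0.098     ] [0.52682687 0.05936062 0.048     ] [ 0.53571489 -0.01371213  0.058     ] [0.53282796 0.01709041 0.058     ]
t6.80 [0.5876 0.0061 0.1   ] x [-0.996 -0.094  0.001] y [-0.094  0.996  0.   ] z [-0.001  0.    -1.   ] q [-0.19  0.37  1.68 -0.    1.1  -1.86] F [-0.7  0.1 -2. ] op 0.283 60.6197726726532
time_s: 8.05
eef_pos: [0.5907, 0.0064, 0.0725]
eef_rot: [0.0, -0.047, 0.999, -0.0]
wrist_force: [0.0, -0.0, -1.1]
opening: 0.285
grasp_force: 60.6
t8.05 [0.5907 0.0064 0.0725] x [-0.996 -0.094 -0.   ] y [-0.094  0.996 -0.   ] z [ 0. -0. -1.] q [-0.19  0.41  1.68 -0.    1.05 -1.85] F [ 0.  -0.  -1.1] op 0.285 60.63891649246216
px 277 380 r_mm 7.4 [0.6197 0.009 ] ringBGR [102.  96.  98.]
px 278 337 r_mm 8.4 [0.6015 0.0074] ringBGR [170. 166. 168.]
px 277 283 r_mm 8.1 [0.5804 0.0054] ringBGR [141. 139. 140.]
px 277 222 r_mm 7.9 [0.5584 0.0033] ringBGR [144. 140. 141.]
```

```bash
python3 -m pendant '[[-0.01,0,-0.01,0,0,0],[0,0,-0.01,0,0,0],[0,0,-0.005,0,0,0],[0,0,0,0,0,0],[0,0,0,0,0,0],[0,0,0,0,0,0],[0,0,0,0,0,0],[0,0,0,0,0,0],[0,0,0,0,0,0],[0,0,0,0,0,0]]' -; python3 caps.py .088 w6.png
```

```text
time_s: 9.35
eef_pos: [0.5883, 0.0064, 0.0692]
eef_rot: [-0.0, -0.047, 0.999, -0.0]
wrist_force: [-7.9, 0.9, 14.9]
opening: 0.285
grasp_force: 62.6
t9.35 [0.5883 0.0064 0.0692] x [-0.996 -0.094  0.001] y [-0.094  0.996 -0.   ] z [-0.001 -0.    -1.   ] q [-0.19  0.41  1.69 -0.    1.04 -1.86] F [-7.9  0.9 14.9] op 0.285 62.624162435531616
px 277 380 r_mm 7.2 [0.6146 0.0088] ringBGR [102.  96.  98.]
px 278 337 r_mm 8.1 [0.597  0.0073] ringBGR [168. 164. 166.]
px 277 283 r_mm 7.9 [0.5765 0.0053] ringBGR [142. 140. 140.]
px 277 222 r_mm 7.6 [0.5551 0.0032] ringBGR [144. 141. 141.]
```

```bash
python3 -m pendant '[[0,0,0,0,0,0],[0,0,0,0,0,0],[0,0,0,0,0,0],[0,0,0.05,0,0,0],[0,0,0.1,0,0,0],[0,0,0.15,0,0,0],[0,0,0.15,0,0,0],[0,0,0.15,0,0,0],[-0.15,0,0,0,0,0],[0,0,0,0,0,0]]' 0.3; python3 caps.py .088 w7.png
```

```text
time_s: 10.65
eef_pos: [0.5579, 0.0066, 0.1891]
eef_rot: [0.001, -0.047, 0.999, -0.0]
wrist_force: [-0.6, -1.1, -0.1]
opening: 0.649
grasp_force: 0.0
t10.65 [0.5579 0.0066 0.1891] x [-0.996 -0.094 -0.002] y [-0.094  0.996 -0.   ] z [ 0.002 -0.    -1.   ] q [-0.2   0.19  1.7   0.    1.25 -1.87] F [-0.6 -1.1 -0.1] op 0.649 0.0
px 273 304 r_mm 7.9 [0.6198 0.0093] ringBGR [181. 178. 178.]
px 273 276 r_mm 7.8 [0.5986 0.0073] ringBGR [162. 160. 160.]
px 273 246 r_mm 7.8 [0.5774 0.0052] ringBGR [166. 162. 163.]
px 272 214 r_mm 7.7 [0.5557 0.0031] ringBGR [168. 164. 165.]
```

View pics/w7.png

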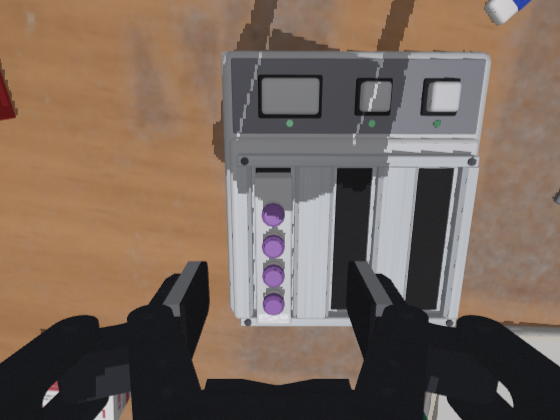

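Strip 1 is seated in the right groove, with its caps at (273,214–304). Now for strip 2.

```bash
python3 -m pendant '[[-0.073,-0.2975,0.025,0,0,-0.031],[-0.073,-0.2975,0.025,0,0,-0.031],[-0.073,-0.2975,0.025,0,0,-0.031],[-0.073,-0.2975,0.025,0,0,-0.031],[-0.073,-0.2975,0.025,0,0,-0.031],[-0.073,-0.2975,0.025,0,0,-0.031],[0,0,0,0,0,0],[0,0,0,0,0,0],[0,0,0,0,0,0],[0,0,0,0,0,0]]' 0.2 >/dev/null;  python3 caps.py .04 w8.png
```

```text
t11.95 [ 0.4716 -0.3493  0.2173] x [-0.981  0.195  0.   ] y [0.195 0.981 0.   ] z [-0.  0. -1.] q [-0.84  0.23  1.6   0.    1.32 -2.21] F [-0.   0.5 -0.8] op 0.601 0.0
px 281 276 r_mm 7.7 [ 0.5472 -0.3612] ringBGR [182. 179. 179.]
px 281 254 r_mm 7.8 [ 0.526  -0.3569] ringBGR [169. 166. 166.]
px 282 230 r_mm 7.6 [ 0.5046 -0.3526] ringBGR [176. 172. 173.]
px 282 206 r_mm 7.5 [ 0.4834 -0.3485] ringBGR [181. 177. 177.]
px 414 196 r_mm 8.7 [ 0.4959 -0.2359] ringBGR [ 53.  56. 164.]
px 406 172 r_mm 8.6 [ 0.4748 -0.2412] ringBGR [ 51.  54. 159.]
px 396 149 r_mm 8.7 [ 0.4539 -0.2468] ringBGR [ 50.  53. 158.]
px 386 124 r_mm 8.7 [ 0.4328 -0.2522] ringBGR [ 58.  62. 173.]
px 137 76 r_mm 9.7 [ 0.3577 -0.4391] ringBGR [ 83. 170. 188.]
px 164 72 r_mm 9.3 [ 0.3589 -0.4179] ringBGR [ 82. 167. 185.]
px 191 66 r_mm 8.9 [ 0.3595 -0.396 ] ringBGR [ 80. 164. 182.]
px 218 62 r_mm 8.7 [ 0.3605 -0.3744] ringBGR [ 54. 121. 137.]
```

```bash
python3 -m pendant '[[0.0437,-0.0055,-0.157,0,0,0],[0.0437,-0.0055,-0.157,0,0,0],[0.0437,-0.0055,-0.157,0,0,0],[0.0437,-0.0055,-0.157,0,0,0],[0.0437,-0.0055,-0.157,0,0,0],[0,0,-0.05,0,0,0],[0,0,-0.05,0,0,0],[0,0,-0.05,0,0,0],[0,0,-0.045,0,0,0],[0,0,0,0,0,0]]' 0.2; python3 caps.py .04
python3 -m pendant '[[0,0,0,0,0,0],[0,0,0,0,0,0],[0,0,0,0,0,0],[0,0,0,0,0,0],[0,0,0.15,0,0,0],[0,0,0.15,0,0,0],[0,0,0.15,0,0,0],[0,0,0.15,0,0,0],[0,0,0.1,0,0,0],[0,0,0,0,0,0]]' -1; python3 caps.py .18 w9.png | head -5
```

```text
time_s: 13.25
eef_pos: [0.5143, -0.3558, 0.0208]
eef_rot: [-0.0, 0.099, 0.995, 0.0]
wrist_force: [0.4, 0.2, -0.2]
opening: 0.601
grasp_force: 0.0
t13.25 [ 0.5143 -0.3558  0.0208] x [-0.98   0.197  0.001] y [0.197 0.98  0.001] z [-0.001  0.001 -1.   ] q [-0.79  0.56  1.6  -0.    0.99 -2.17] F [ 0.4  0.2 -0.2] op 0.601 0.0
px 282 381 r_mm 7.0 [ 0.5407 -0.3601] ringBGR [103.  94.  98.]
px 282 341 r_mm 8.3 [ 0.5245 -0.3567] ringBGR [185. 183. 184.]
px 282 286 r_mm 7.8 [ 0.5037 -0.3525] ringBGR [150. 147. 148.]
px 282 227 r_mm 7.6 [ 0.4833 -0.3484] ringBGR [152. 149. 149.]
px 554 10 r_mm 4.5 [ 0.4365 -0.2624] ringBGR [ 36.  36. 125.]
time_s: 14.55
eef_pos: [0.5153, -0.3568, 0.1627]
eef_rot: [0.001, 0.099, 0.995, -0.001]
wrist_force: [-0.2, 0.1, -1.2]
opening: 0.283
grasp_force: 59.9
t14.55 [ 0.5153 -0.3568  0.1627] x [-0.98   0.197 -0.002] y [ 0.197  0.98  -0.002] z [ 0.002 -0.002 -1.   ] q [-0.79  0.37  1.54 -0.    1.23 -2.17] F [-0.2  0.1 -1.2] op 0.283 59.91348087787628
px 277 380 r_mm 7.3 [ 0.5424 -0.3627] ringBGR [98. 92. 94.]
px 278 337 r_mm 8.3 [ 0.5249 -0.359 ] ringBGR [163. 160. 161.]
px 277 282 r_mm 7.9 [ 0.5039 -0.3549] ringBGR [131. 129. 129.]
px 278 223 r_mm 7.7 [ 0.4834 -0.3507] ringBGR [133. 130. 130.]
```

```bash
python3 -m pendant '[[0.034,0.268,0,0,0,0.0208],[0.034,0.268,0,0,0,0.0208],[0.034,0.268,0,0,0,0.0208],[0.034,0.268,0,0,0,0.0208],[0.034,0.268,0,0,0,0.0208],[0.034,0.268,0,0,0,0.0208],[0.034,0.268,0,0,0,0.0208],[0.034,0.268,0,0,0,0.0208],[0.034,0.268,0,0,0,0.0208],[0,0,0,0,0,0]]' - >/dev/null
python3 -m pendant '[[0,0,-0.1,0,0,0],[0,0,-0.1,0,0,0],[0,0,-0.1,0,0,0],[0,0,0,0,0,0],[0,0,0,0,0,0],[0,0,0,0,0,0],[0,0,0,0,0,0],[0,0,0,0,0,0],[0,0,0,0,0,0],[0,0,0,0,0,0]]' - ; python3 caps.py .121 w10.png
```

```text
time_s: 17.1
eef_pos: [0.5759, 0.1264, 0.1013]
eef_rot: [0.0, -0.048, 0.999, -0.0]
wrist_force: [-0.5, 0.8, -1.6]
opening: 0.284
grasp_force: 60.0
t17.10 [0.5759 0.1264 0.1013] x [-0.995 -0.096 -0.   ] y [-0.096  0.995 -0.   ] z [ 0.  0. -1.] q [ 0.01  0.37  1.67 -0.    1.1  -1.65] F [-0.5  0.8 -1.6] op 0.284 60.03596305847168
px 277 380 r_mm 7.1 [0.6015 0.1287] ringBGR [99. 94. 96.]
px 19 339 r_mm 8.9 [0.5937 0.0372] ringBGR [177. 178. 184.]
px 278 337 r_mm 8.1 [0.5841 0.1272] ringBGR [168. 166. 167.]
px 12 298 r_mm 8.1 [0.5778 0.0364] ringBGR [169. 167. 168.]
px 277 282 r_mm 7.7 [0.5633 0.1251] ringBGR [137. 135. 135.]
px 5 252 r_mm 7.3 [0.5614 0.0354] ringBGR [168. 167. 168.]
px 277 223 r_mm 7.6 [0.5428 0.1231] ringBGR [139. 136. 137.]
px 1 202 r_mm 5.9 [0.5443 0.0359] ringBGR [154. 152. 154.]
```

View pics/w10.png

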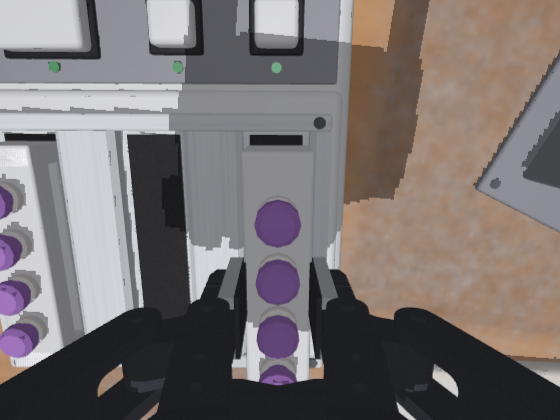

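The strip is lined up over the left groove; I'll lower it.

```bash
python3 -m pendant '[[0.003,-0.003,-0.03,0,0,0],[0,0,-0.03,0,0,0],[0,0,-0.03,0,0,0],[0,0,-0.03,0,0,0],[0,0,-0.02,0,0,0],[0,0,-0.015,0,0,0],[0,0,-0.01,0,0,0],[0,0,-0.005,0,0,0],[0,0,0,0,0,0],[0,0,0,0,0,0]]' -
python3 -m pendant '[[0,0,0,0,0,0],[0,0,0,0,0,0],[0,0,0,0,0,0],[0,0,0.05,0,0,0],[0,0,0.1,0,0,0],[0,0,0.15,0,0,0],[0,0,0.15,0,0,0],[0,0,0.15,0,0,0],[-0.15,0,0,0,0,0],[0,0,0,0,0,0]]' 0.3; python3 caps.py .088 w11.png
```

```text
time_s: 18.4
eef_pos: [0.5764, 0.1257, 0.0701]
eef_rot: [-0.0, -0.048, 0.999, -0.0]
wrist_force: [-10.9, -0.7, 19.9]
opening: 0.284
grasp_force: 62.6
time_s: 19.65
eef_pos: [0.5457, 0.126, 0.1891]
eef_rot: [0.001, -0.048, 0.999, -0.0]
wrist_force: [0.1, -0.5, -0.6]
opening: 0.652
grasp_force: 0.0
t19.65 [0.5457 0.126  0.1891] x [-0.995 -0.096 -0.002] y [-0.096  0.995 -0.   ] z [ 0.002  0.    -1.   ] q [ 0.01  0.2   1.69  0.    1.25 -1.65] F [ 0.1 -0.5 -0.6] op 0.652 0.0
px 273 305 r_mm 8.0 [0.609  0.1289] ringBGR [178. 175. 175.]
px 104 305 r_mm 9.3 [0.62  0.012] ringBGR [171. 168. 168.]
px 273 277 r_mm 7.9 [0.5874 0.1268] ringBGR [163. 159. 160.]
px 100 276 r_mm 9.2 [0.5979 0.0097] ringBGR [163. 160. 160.]
px 273 247 r_mm 7.7 [0.5658 0.1247] ringBGR [166. 162. 163.]
px 96 246 r_mm 9.3 [0.5769 0.0075] ringBGR [165. 162. 161.]
px 272 216 r_mm 7.5 [0.5445 0.1225] ringBGR [166. 161. 162.]
px 92 214 r_mm 9.4 [0.5549 0.0059] ringBGR [166. 162. 162.]
```

```bash
python3 -m pendant '[[-0.095,0.19,0.11,0,0,0],[-0.095,0.19,0.11,0,0,0],[-0.095,0.19,0.11,0,0,0],[-0.095,0.19,0.11,0,0,0],[0,0,0,0,0,0],[0,0,0,0,0,0],[0,0,0,0,0,0],[0,0,0,0,0,0],[0,0,0,0,0,0],[0,0,0,0,0,0]]' 0.3 >/dev/null; python3 -c "
from h import *
st(); c=snap('wrist','w12.png')"
```

```text
t20.95 [0.4706 0.2774 0.2751] x [-0.995 -0.095  0.   ] y [-0.095  0.995 -0.   ] z [-0. -0. -1.] q [ 0.32  0.09  1.64  0.    1.42 -1.35] F [ 0.7 -0.8  1.1] op 0.652 0.0
```

View pics/w12.png

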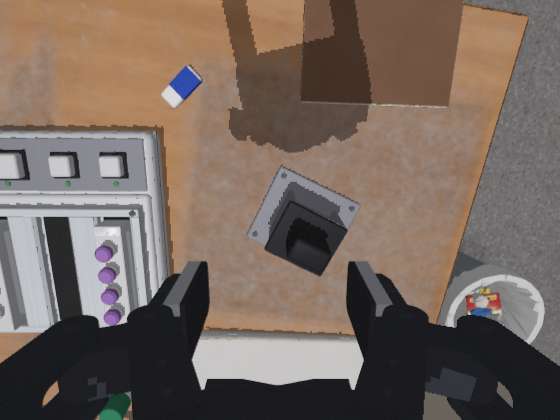

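The view shows the holder foot at (305,220), with the roller's guard plate at about (308,238) and its grip at about (308,240). I'll segment these.

```bash
cat > ho.py <<'E'
from h import *
c=snap('wrist','w13.png'); im=c['color']; g=im.max(2)
print('gray down col 308:',g[165:285:4,308]); print('row 240:',g[240,240:360:4])
def rep(lo,hi,z,tag,roi=(230,160,370,280)):
    m=np.zeros_like(g); x0,y0,x1,y1=roi; m[y0:y1,x0:x1]=((g>=lo)&(g<hi))[y0:y1,x0:x1]*255
    m=cv2.morphologyEx(m,cv2.MORPH_OPEN,np.ones((3,3)))
    for cn in cv2.findContours(m,0,1)[0]:
        if cv2.contourArea(cn)>200:
            b=cv2.boxPoints(cv2.minAreaRect(cn)); B=np.array([onz(c,*p,z) for p in b]); e=[B[1]-B[0],B[2]-B[1]]; e.sort(key=np.linalg.norm)
            print(tag,(lo,hi),b.mean(0).round(),'ctr',B.mean(0)[:2].round(4),[np.linalg.norm(x).round(4) for x in e],'long ang',((np.degrees(np.arctan2(e[1][1],e[1][0])))%180).round(1))
for hi in (20,25,30,35,40,45,50): rep(0,hi,.065,'dark')
E
python3 ho.py
```

```text
gray down col 308: [148 153 150 137 150 153  98  85  84  85  85  48  56  54  48  24  22  19
  19  19  40  56  48  46  44  42  46 153 153 154]
row 240: [149 148 147 155 144 150 151  53  52  51  52  53  16  22  33  36  23  23
  22  21  22  20  49  48  49  47 151 154 153 152]
dark (0, 25) [306. 236.] ctr [0.517  0.3099] [np.float64(0.0253), np.float64(0.0393)] long ang 97.2
dark (0, 30) [308. 235.] ctr [0.5156 0.3115] [np.float64(0.0331), np.float64(0.0417)] long ang 92.4
dark (0, 35) [308. 235.] ctr [0.5163 0.3113] [np.float64(0.0349), np.float64(0.0414)] long ang 94.0
dark (0, 40) [308. 237.] ctr [0.5176 0.3113] [np.float64(0.0386), np.float64(0.042)] long ang 96.9
dark (0, 45) [308. 245.] ctr [0.5263 0.3128] [np.float64(0.0424), np.float64(0.0488)] long ang 69.4
dark (0, 50) [311. 243.] ctr [0.5237 0.3158] [np.float64(0.0527), np.float64(0.0528)] long ang 163.6
```

```bash
cat >> ho.py <<'E'
print('---')
for hi in (60,65,70,75): rep(0,hi,.065,'guard',(235,165,346,280))
rep(0,115,.008,'foot',(235,160,346+20,262))
for p in [(283,175),(351,208),(255,232)]: print(onz(c,*p,.008).round(4))
a,b=onz(c,351,208,.008),onz(c,255,232,.008); print('foot ctr',((a+b)/2).round(4))
E
python3 ho.py | sed '1,/---/d'; python3 -c "
import cv2;im=cv2.imread('pics/w13.png')[155:290,230:370];cv2.imwrite('pics/c13.png',cv2.convertScaleAbs(cv2.resize(im,None,fx=4,fy=4,interpolation=cv2.INTER_CUBIC),alpha=2,beta=0))"
```

```text
guard (0, 60) [305. 238.] ctr [0.5199 0.3093] [np.float64(0.0551), np.float64(0.0635)] long ang 67.9
guard (0, 65) [305. 238.] ctr [0.5198 0.3091] [np.float64(0.0556), np.float64(0.0637)] long ang 67.4
guard (0, 70) [304. 237.] ctr [0.5188 0.3084] [np.float64(0.0559), np.float64(0.0671)] long ang 68.5
guard (0, 75) [306. 233.] ctr [0.515  0.3094] [np.float64(0.0635), np.float64(0.0671)] long ang 68.6
foot (0, 115) [306. 229.] ctr [0.5287 0.3149] [np.float64(0.0831), np.float64(0.0851)] long ang 158.7
[0.4692 0.2835 0.008 ]
[0.4986 0.3618 0.008 ]
[0.5365 0.2586 0.008 ]
foot ctr [0.5175 0.3102 0.008 ]
```

View pics/c13.png

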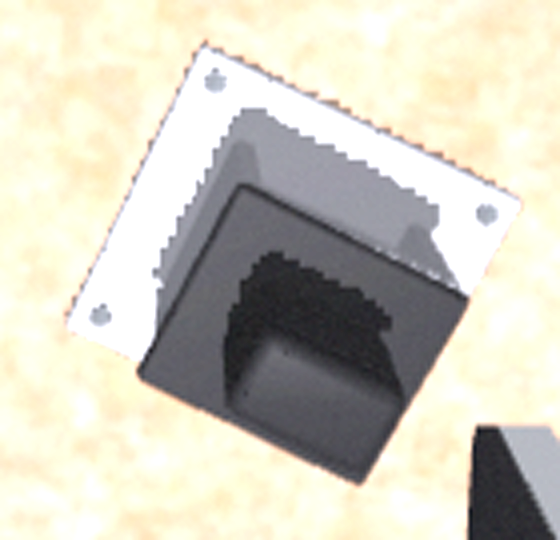

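The crop shows the guard plate as a 56 x 64 mm rectangle in the middle of the holder, with the grip on top. The measured size (55.6 x 63.7) matches. I'll turn the tool to grip across the 22 mm.

```bash
python3 -m pendant '[[0.0246,0.0159,0,0,0,-0.11],[0.0246,0.0159,0,0,0,-0.11],[0.0246,0.0159,0,0,0,-0.11],[0.0246,0.0159,0,0,0,-0.11],[0.0246,0.0159,0,0,0,-0.11],[0.0246,0.0159,0,0,0,-0.11],[0.0246,0.0159,0,0,0,-0.11],[0.0246,0.0159,0,0,0,-0.11],[0.0246,0.0159,0,0,0,-0.11],[0.0246,0.0159,0,0,0,-0.11]]' 0.3 >/dev/null
python3 -m pendant '[[0,0,0,0,0,-0.1036],[0,0,0,0,0,-0.1036],[0,0,0,0,0,0],[0,0,-0.15,0,0,0],[0,0,-0.15,0,0,0],[0,0,-0.1,0,0,0],[0,0,0,0,0,0],[0,0,0,0,0,0],[0,0,0,0,0,0],[0,0,0,0,0,0]]' 0.3 >/dev/null
python3 -c "
from h import *
st(); c=snap('wrist','w14.png')"
```

```text
t23.60 [0.5202 0.3097 0.1963] x [0.377 0.926 0.001] y [ 0.926 -0.377  0.001] z [ 0.002  0.001 -1.   ] q [0.34 0.29 1.57 0.   1.28 0.73] F [0.1 0.6 0.1] op 0.652 0.0
```

View pics/w14.png

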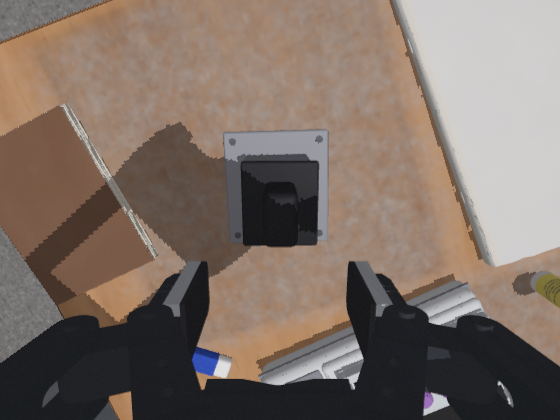

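```bash
python3 -c "
from h import *
o=snap('wrist')
f=np.array([onz(o,*p,.008) for p in [(232,142),(319,139),(237,236),(320,233)]]);g=np.array([onz(o,*p,.065) for p in [(242,162),(319,160),(318,245),(243,246)]])
print(f.mean(0),g.mean(0),[np.linalg.norm(g[i]-g[i-1]).round(4) for i in range(4)],[np.linalg.norm(f[i]-f[j]).round(4) for i,j in [(0,1),(0,2),(2,3)]])
for e in (g[1]-g[0],g[2]-g[3],f[1]-f[0],f[3]-f[2]): print(np.degrees(np.arctan2(e[1],e[0])))"
```

```text
[0.51880453 0.30992243 0.008     ] [0.52119194 0.30914705 0.065     ] [np.float64(0.063), np.float64(0.0544), np.float64(0.0636), np.float64(0.0563)] [np.float64(0.0736), np.float64(0.0838), np.float64(0.0751)]
-20.656767677751887
-21.35126373183546
-20.193939435384245
-19.980412013668545
```

```bash
python3 -m pendant '[[0,0,-0.1,0,0,0.008],[0,0,-0.1,0,0,0],[0,0,-0.1,0,0,0],[0,0,-0.1,0,0,0],[0,0,-0.08,0,0,0],[0,0,-0.06,0,0,0],[0,0,-0.046,0,0,0],[0,0,0,0,0,0],[0,0,0,0,0,0],[0,0,0,0,0,0]]' 0.3; python3 -m pendant '[[0,0,0,0,0,0],[0,0,0,0,0,0],[0,0,0,0,0,0],[0,0,0,0,0,0],[0,0,0,0,0,0],[0,0,0,0,0,0],[0,0,0,0,0,0],[0,0,0,0,0,0],[0,0,0,0,0,0],[0,0,0,0,0,0]]' -1; python3 -c "
from h import *
st()"
```

```text
time_s: 24.95
eef_pos: [0.5202, 0.3097, 0.0789]
eef_rot: [0.0, 0.826, 0.563, 0.001]
wrist_force: [-1.2, -0.9, -0.0]
opening: 0.651
grasp_force: 0.0
time_s: 26.2
eef_pos: [0.5201, 0.3096, 0.0786]
eef_rot: [0.0, 0.826, 0.563, 0.0]
wrist_force: [-0.6, -0.3, 5.9]
opening: 0.245
grasp_force: 59.3
t26.20 [0.5201 0.3096 0.0786] x [0.365 0.931 0.001] y [ 0.931 -0.365  0.001] z [ 0.001  0.    -1.   ] q [ 0.34  0.43  1.64 -0.    1.07  0.72] F [-0.6 -0.3  5.9] op 0.245 59.32988405227661
```

```bash
python3 -m pendant '[[0,0,0.05,0,0,0],[0,0,0.15,0,0,0],[0,0,0.2,0,0,0],[0,0,0.2,0,0,0],[0,0,0.1,0,0,0],[0.03,-0.234,0,0,0,0.0746],[0.03,-0.234,0,0,0,0.0746],[0.03,-0.234,0,0,0,0.0746],[0.03,-0.234,0,0,0,0.0746],[0,0,0,0,0,0]]' -
python3 -c "
from h import *
st();c=snap('wrist','w15.png'); t=snap('top')
hsv=cv2.cvtColor(t['color'],cv2.COLOR_BGR2HSV); m=cv2.inRange(hsv,(120,50,40),(165,255,255)); m[:,:205]=0;m[:165]=0;m[260:]=0;m[:,430:]=0
for cn in cv2.findContours(m,0,1)[0]:
  M=cv2.moments(cn)
  if M['m00']>3: p=(M['m10']/M['m00'],M['m01']/M['m00']); print(np.round(p),onz(t,*p,.088).round(3)[:2],M['m00'])"
```

```text
time_s: 27.45
eef_pos: [0.5434, 0.1193, 0.217]
eef_rot: [-0.001, 0.674, 0.739, -0.001]
wrist_force: [-0.6, 0.9, -1.2]
opening: 0.249
grasp_force: 59.0
t27.45 [0.5434 0.1193 0.217 ] x [-0.091  0.996 -0.001] y [ 0.996  0.091 -0.002] z [-0.002 -0.001 -1.   ] q [ 0.    0.16  1.68 -0.    1.31 -0.09] F [-0.6  0.9 -1.2] op 0.249 58.95243465900421
[349. 247.] [ 0.436 -0.242] 14.5
[347. 240.] [ 0.456 -0.237] 14.0
[345. 233.] [ 0.477 -0.231] 14.0
[343. 226.] [ 0.498 -0.226] 13.0
[266. 208.] [0.557 0.003] 13.0
[265. 201.] [0.579 0.005] 13.0
[264. 194.] [0.6   0.007] 13.0
[263. 187.] [0.622 0.009] 13.5
[418. 171.] [ 0.658 -0.458] 158.5
```

View pics/w15.png

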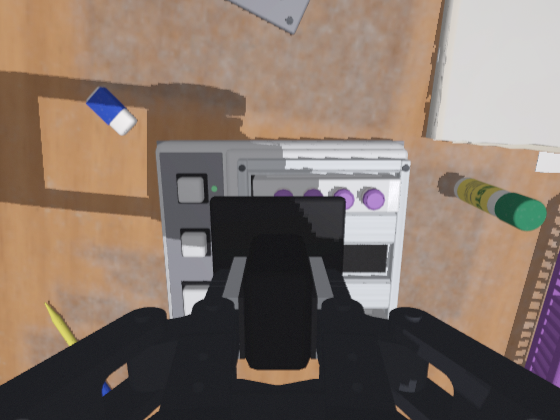

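The roller is held square and both strips are still in their grooves. I'll lower it over the near cap of the left strip.

```bash
python3 -m pendant '[[0,0,-0.1,0,0,0],[0,0,-0.1,0,0,0],[0,0,-0.06,0,0,0],[0,0,-0.04,0,0,0],[0,0,0,0,0,0],[0,0,0,0,0,0],[0,0,0,0,0,0],[0,0,0,0,0,0],[0,0,0,0,0,0],[0,0,0,0,0,0]]' - | head -4
python3 -m pendant '[[0,0,-0.01,0,0,0],[0,0,-0.01,0,0,0],[0,0,-0.01,0,0,0],[0,0,-0.01,0,0,0],[0,0,0,0,0,0],[0,0,0,0,0,0],[0,0,0,0,0,0],[0,0,0,0,0,0],[0,0,0,0,0,0],[0,0,0,0,0,0]]' - | head -4
```

```text
time_s: 28.8
eef_pos: [0.5437, 0.1223, 0.1582]
eef_rot: [0.0, 0.673, 0.74, 0.0]
wrist_force: [-0.7, 0.0, -1.3]
time_s: 30.05
eef_pos: [0.5438, 0.1223, 0.1502]
eef_rot: [0.0, 0.673, 0.74, 0.0]
wrist_force: [0.3, 0.3, 5.3]
```

The contact height matches the model (0.1546). I'll press to working depth and roll.

```bash
python3 -m pendant '[[0,0,-0.01,0,0,0],[0,0,-0.01,0,0,0],[0,0,-0.01,0,0,0],[0,0,-0.011,0,0,0],[0,0,0,0,0,0],[0,0,0,0,0,0],[0,0,0,0,0,0],[0,0,0,0,0,0],[0,0,0,0,0,0],[0,0,0,0,0,0]]' - | head -4
python3 -m pendant '[[0.0199,0.0019,0,0,0,0],[0.0199,0.0019,0,0,0,0],[0.0199,0.0019,0,0,0,0],[0.0199,0.0019,0,0,0,0],[0.0199,0.0019,0,0,0,0],[0.015,0.0014,0,0,0,0],[0,0,0,0,0,0],[0,0,0,0,0,0],[0,0,0,0,0,0],[0,0,0,0,0,0]]' -
```

```text
time_s: 31.3
eef_pos: [0.5443, 0.1224, 0.1427]
eef_rot: [0.0, 0.673, 0.74, 0.0]
wrist_force: [-1.1, 0.5, 8.5]
time_s: 32.55
eef_pos: [0.5674, 0.1246, 0.1428]
eef_rot: [0.001, 0.673, 0.74, 0.001]
wrist_force: [-0.4, 0.5, 8.4]
opening: 0.248
grasp_force: 60.3
```

```bash
python3 -m pendant '[[0.02,0.0019,-0.002,0,0,0],[0.022,0.0021,0,0,0,0],[0.022,0.0021,0,0,0,0],[0.022,0.0021,0,0,0,0],[0.022,0.0021,0,0,0,0],[0.022,0.0021,0,0,0,0],[0.022,0.0021,0,0,0,0],[0.022,0.0021,0,0,0,0],[0.022,0.0021,0,0,0,0],[0.014,0.0013,0,0,0,0]]' - | head -4
python3 -m pendant '[[0,0,0,0,0,0],[-0.03,-0.003,0,0,0,0],[-0.04,-0.004,0,0,0,0],[-0.04,-0.004,0,0,0,0],[-0.04,-0.004,0,0,0,0],[-0.04,-0.004,0,0,0,0],[-0.04,-0.004,0,0,0,0],[-0.04,-0.004,0,0,0,0],[-0.04,-0.004,0,0,0,0],[-0.02,-0.002,0,0,0,0]]' - | head -4
```

```text
time_s: 33.8
eef_pos: [0.6085, 0.1285, 0.142]
eef_rot: [-0.0, 0.673, 0.74, -0.0]
wrist_force: [-1.8, 0.7, 9.6]
time_s: 35.05
eef_pos: [0.5432, 0.1221, 0.1426]
eef_rot: [0.001, 0.673, 0.74, 0.001]
wrist_force: [0.3, 2.1, 8.5]
```

```bash
python3 -m pendant '[[0,0,0.05,0,0,0],[0,0,0.1,0,0,0],[0,0,0.05,0,0,0],[0.0193,-0.1985,0,0,0,0],[0.0193,-0.1985,0,0,0,0],[0.0193,-0.1985,0,0,0,0],[0,0,0,0,0,0],[0,0,0,0,0,0],[0,0,0,0,0,0],[0,0,0,0,0,0]]' - | head -4
python3 caps.py .083 w16.png
```

```text
time_s: 36.3
eef_pos: [0.554, 0.0038, 0.1814]
eef_rot: [-0.0, 0.672, 0.74, -0.0]
wrist_force: [-0.0, 0.6, -1.2]
t36.30 [0.554  0.0038 0.1814] x [-0.096  0.995  0.   ] y [ 0.995  0.096 -0.   ] z [-0.  0. -1.] q [-0.21  0.19  1.71  0.    1.23 -0.3 ] F [-0.   0.6 -1.2] op 0.248 58.92301082611084
px 386 218 r_mm 8.3 [0.6226 0.0097] ringBGR [192. 189. 188.]
px 352 218 r_mm 8.0 [0.6008 0.0077] ringBGR [154. 151. 150.]
px 400 14 r_mm 10.7 [0.6098 0.1282] ringBGR [207. 204. 203.]
px 362 15 r_mm 10.3 [0.5889 0.126 ] ringBGR [208. 205. 205.]
px 324 15 r_mm 9.8 [0.5674 0.1239] ringBGR [206. 203. 203.]
px 286 15 r_mm 9.7 [0.5458 0.1218] ringBGR [214. 211. 211.]
```

```bash
python3 -m pendant '[[0,0,-0.06,0,0,0],[0,0,-0.06,0,0,0],[0,0,-0.015,0,0,0],[0,0,-0.012,0,0,0],[0,0,-0.012,0,0,0],[0,0,-0.012,0,0,0],[0,0,-0.012,0,0,0],[0,0,-0.012,0,0,0],[0,0,0,0,0,0],[0,0,0,0,0,0]]' - | head -4
python3 -m pendant '[[0.0199,0.0019,0,0,0,0],[0.0199,0.0019,0,0,0,0],[0.0199,0.0019,0,0,0,0],[0.0199,0.0019,0,0,0,0],[0.0199,0.0019,0,0,0,0],[0.015,0.0014,0,0,0,0],[0,0,0,0,0,0],[0,0,0,0,0,0],[0,0,0,0,0,0],[0,0,0,0,0,0]]' - | head -4
python3 -m pendant '[[0.02,0.0019,0,0,0,0],[0.022,0.0021,0,0,0,0],[0.022,0.0021,0,0,0,0],[0.022,0.0021,0,0,0,0],[0.022,0.0021,0,0,0,0],[0.022,0.0021,0,0,0,0],[0.022,0.0021,0,0,0,0],[0.022,0.0021,0,0,0,0],[0.022,0.0021,0,0,0,0],[0.014,0.0013,0,0,0,0]]' - | head -4
python3 -m pendant '[[0,0,0,0,0,0],[-0.03,-0.003,0,0,0,0],[-0.04,-0.004,0,0,0,0],[-0.04,-0.004,0,0,0,0],[-0.04,-0.004,0,0,0,0],[-0.04,-0.004,0,0,0,0],[-0.04,-0.004,0,0,0,0],[-0.04,-0.004,0,0,0,0],[-0.04,-0.004,0,0,0,0],[-0.02,-0.002,0,0,0,0]]' - | head -4
```

```text
time_s: 37.6
eef_pos: [0.5552, 0.003, 0.1439]
eef_rot: [0.001, 0.673, 0.74, 0.001]
wrist_force: [-0.4, 2.5, 7.3]
time_s: 38.85
eef_pos: [0.5785, 0.0049, 0.1441]
eef_rot: [0.001, 0.673, 0.74, 0.001]
wrist_force: [-0.4, 2.2, 6.5]
time_s: 40.1
eef_pos: [0.6197, 0.0086, 0.1437]
eef_rot: [0.001, 0.673, 0.74, 0.0]
wrist_force: [0.4, 0.6, 7.1]
time_s: 41.35
eef_pos: [0.5542, 0.0021, 0.1441]
eef_rot: [0.002, 0.673, 0.74, 0.001]
wrist_force: [-0.1, 2.0, 7.1]
```

The pressure was a bit low at about 6 mm, so I'll lower 2 mm and roll again.

```bash
python3 -m pendant '[[0,0,-0.005,0,0,0],[0,0,-0.005,0,0,0],[0,0,0,0,0,0],[0.03,0.003,0,0,0,0],[0.04,0.004,0,0,0,0],[0.04,0.004,0,0,0,0],[0.04,0.004,0,0,0,0],[0.04,0.004,0,0,0,0],[0.04,0.004,0,0,0,0],[0,0,0,0,0,0]]' - | head -4
python3 -m pendant '[[0.04,0.004,0,0,0,0],[0.04,0.004,0,0,0,0],[0.02,0.002,0,0,0,0],[0,0,0,0,0,0],[-0.04,-0.004,0,0,0,0],[-0.04,-0.004,0,0,0,0],[-0.04,-0.004,0,0,0,0],[-0.04,-0.004,0,0,0,0],[-0.04,-0.004,0,0,0,0],[0,0,0,0,0,0]]' - | head -4
python3 -m pendant '[[-0.04,-0.004,0,0,0,0],[-0.04,-0.004,0,0,0,0],[-0.01,-0.001,0,0,0,0],[0,0,0,0,0,0],[0,0,0.05,0,0,0],[0,0,0.1,0,0,0],[0,0,0.05,0,0,0],[0,0,0,0,0,0],[0,0,0,0,0,0],[0,0,0,0,0,0]]' - | head -4
python3 caps.py .083 w17.png; python3 -c "
import cv2;im=cv2.imread('pics/w17.png');cv2.imwrite('pics/c17.png',cv2.resize(im[0:260,200:460],None,fx=2.3,fy=2.3,interpolation=cv2.INTER_CUBIC))"
```

```text
time_s: 42.6
eef_pos: [0.6013, 0.0066, 0.1426]
eef_rot: [0.002, 0.673, 0.74, 0.001]
wrist_force: [-0.0, 1.2, 8.7]
time_s: 43.85
eef_pos: [0.5803, 0.0045, 0.1426]
eef_rot: [0.002, 0.673, 0.74, 0.001]
wrist_force: [0.8, -0.3, 8.2]
time_s: 45.1
eef_pos: [0.5605, 0.0033, 0.1796]
eef_rot: [-0.001, 0.673, 0.74, -0.0]
wrist_force: [-0.1, -0.2, -2.5]
t45.10 [0.5605 0.0033 0.1796] x [-0.095  0.996  0.   ] y [ 0.996  0.095 -0.002] z [-0.002  0.    -1.   ] q [-0.21  0.21  1.7  -0.    1.23 -0.3 ] F [-0.1 -0.2 -2.5] op 0.247 59.037503600120544
px 346 216 r_mm 6.6 [0.6025 0.0088] ringBGR [140. 136. 136.]
px 376 216 r_mm 8.2 [0.6215 0.0109] ringBGR [208. 204. 204.]
px 391 12 r_mm 10.4 [0.6107 0.1277] ringBGR [205. 202. 201.]
px 352 13 r_mm 9.9 [0.5894 0.1255] ringBGR [208. 204. 204.]
px 313 13 r_mm 9.5 [0.5675 0.1235] ringBGR [204. 201. 200.]
px 274 12 r_mm 9.4 [0.5459 0.1216] ringBGR [200. 196. 196.]
```

View pics/c17.png

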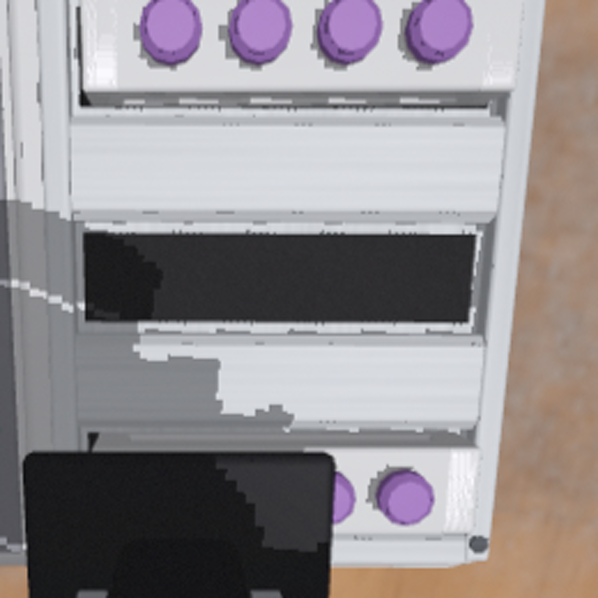

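```bash
python3 -m pendant '[[0,0,0.1,0,0,0],[-0.0337,0.2553,0.015,0,0,-0.0497],[-0.0337,0.2553,0.015,0,0,-0.0497],[-0.0337,0.2553,0.015,0,0,-0.0497],[-0.0337,0.2553,0.015,0,0,-0.0497],[-0.0337,0.2553,0.015,0,0,-0.0497],[-0.0337,0.2553,0.015,0,0,-0.0497],[0,0,0,0,0,0],[0,0,0,0,0,0],[0,0,0,0,0,0]]' - ; python3 -c "
from h import *
st();c=snap('wrist','w18.png')"
```

```text
time_s: 46.4
eef_pos: [0.5209, 0.3083, 0.2181]
eef_rot: [0.0, 0.826, 0.563, -0.0]
wrist_force: [0.3, 0.1, -1.8]
opening: 0.247
grasp_force: 59.1
t46.40 [0.5209 0.3083 0.2181] x [ 0.366  0.931 -0.001] y [ 0.931 -0.366 -0.   ] z [-0.001 -0.001 -1.   ] q [ 0.34  0.27  1.55 -0.    1.33  0.71] F [ 0.3  0.1 -1.8] op 0.247 59.09452021121979
```

```bash
python3 -m pendant '[[-0.004,0.0065,-0.05,0,0,0],[0,0,-0.1,0,0,0],[0,0,-0.1,0,0,0],[0,0,-0.1,0,0,0],[0,0,-0.1,0,0,0],[0,0,-0.1,0,0,0],[0,0,-0.05,0,0,0],[0,0,0,0,0,0],[0,0,0,0,0,0],[0,0,0,0,0,0]]' - 
python3 -m pendant '[[0,0,-0.03,0,0,0],[0,0,-0.03,0,0,0],[0,0,-0.02,0,0,0],[0,0,-0.01,0,0,0],[0,0,-0.005,0,0,0],[0,0,0,0,0,0],[0,0,0,0,0,0],[0,0,0,0,0,0],[0,0,0,0,0,0],[0,0,0,0,0,0]]' - 
```

```text
time_s: 47.7
eef_pos: [0.5205, 0.3111, 0.0995]
eef_rot: [0.0, 0.826, 0.564, 0.001]
wrist_force: [1.1, -1.0, -1.6]
opening: 0.25
grasp_force: 59.1
time_s: 48.95
eef_pos: [0.5198, 0.3108, 0.0795]
eef_rot: [0.0, 0.826, 0.564, 0.0]
wrist_force: [0.7, -0.0, -1.4]
opening: 0.248
grasp_force: 59.1
```

```bash
python3 -m pendant '[[0,-0.006,-0.004,0,0,0],[0,0,-0.003,0,0,0],[0,0,0,0,0,0],[0,0,0,0,0,0],[0,0,0,0,0,0],[0,0,0,0,0,0],[0,0,0,0,0,0],[0,0,0,0,0,0],[0,0,0,0,0,0],[0,0,0,0,0,0]]' - 
python3 -m pendant '[[0,0,0,0,0,0],[0,0,0,0,0,0],[0,0,0,0,0,0],[0,0,0,0,0,0],[0,0,0.1,0,0,0],[0,0,0.15,0,0,0],[0,0,0.15,0,0,0],[0,0,0.2,0,0,0],[0,0,0,0,0,0],[0,0,0,0,0,0]]' 0.3; python3 -c "
from h import *
st(); c=snap('wrist','w19.png'); im=c['color']; g=im.max(2)
m=np.zeros_like(g); m[120:262,215:346]=(g<62)[120:262,215:346]*255; m=cv2.morphologyEx(m,cv2.MORPH_OPEN,np.ones((3,3)))
for cn in cv2.findContours(m,0,1)[0]:
  if cv2.contourArea(cn)>500:
    b=cv2.boxPoints(cv2.minAreaRect(cn));B=np.array([onz(c,*p,.065) for p in b]);print(b.round().tolist(),B.mean(0),[np.linalg.norm(B[i]-B[i-1]).round(4) for i in (1,2)])
s=snap('side'); S=np.hstack([cv2.resize(im[100:280,180:380],(400,360)),cv2.resize(s['color'][250:340,240:340],(400,360))]); cv2.imwrite('pics/c19.png',S)"
```

```text
time_s: 50.2
eef_pos: [0.5199, 0.3095, 0.0786]
eef_rot: [0.0, 0.826, 0.564, -0.0]
wrist_force: [-3.2, -2.2, 5.6]
opening: 0.248
grasp_force: 60.0
time_s: 51.45
eef_pos: [0.5198, 0.3097, 0.1988]
eef_rot: [0.0, 0.826, 0.564, 0.0]
wrist_force: [-0.4, -0.3, -0.2]
opening: 0.649
grasp_force: 0.0
t51.45 [0.5198 0.3097 0.1988] x [0.365 0.931 0.001] y [ 0.931 -0.365  0.001] z [ 0.001  0.    -1.   ] q [0.34 0.28 1.57 0.   1.29 0.71] F [-0.4 -0.3 -0.2] op 0.649 0.0
[[236.0, 243.0], [238.0, 158.0], [315.0, 160.0], [313.0, 245.0]] [0.51771535 0.31092015 0.065     ] [np.float64(0.0641), np.float64(0.0554)]
```

View pics/c19.png

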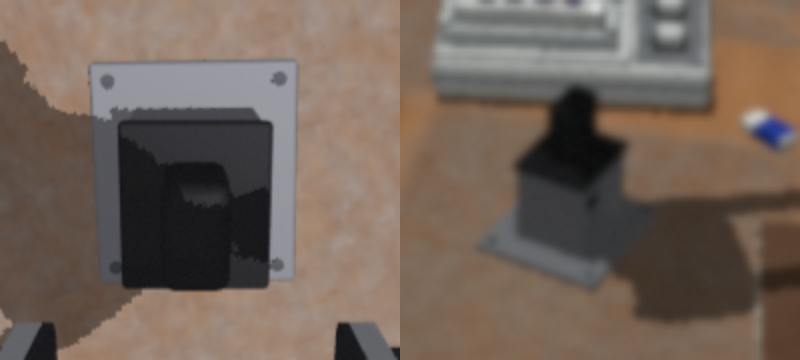

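The roller hangs back in its holder: upright, centred over the foot and let go. I'll move on to the power key with fingers shut.

```bash
python3 -m pendant '[[-0.063,-0.2434,0,0,0,0.0746],[-0.063,-0.2434,0,0,0,0.0746],[-0.063,-0.2434,0,0,0,0.0746],[-0.063,-0.2434,0,0,0,0.0746],[0,0,-0.1485,0,0,0],[0,0,-0.1485,0,0,0],[0,0,-0.1485,0,0,0],[0,0,-0.1485,0,0,0],[0,0,0,0,0,0],[0,0,0,0,0,0]]' -1; python3 -c "
from h import *
st();c=snap('wrist','w20.png'); t=snap('top')
for n,X in dict(power=(.4694,.115,.052),timer=(.474,.0672,.052),start=(.4797,.0078,.052)).items(): print(n,np.round(proj(c,X)),np.round(proj(t,X)))
for nm,k,z in (('w',c,.083),('t',t,.083)):
  hsv=cv2.cvtColor(k['color'],cv2.COLOR_BGR2HSV); m=cv2.inRange(hsv,(120,50,40),(165,255,255))
  for cn in cv2.findContours(m,0,1)[0]:
    M=cv2.moments(cn)
    if M['m00']>3:
      p=(M['m10']/M['m00'],M['m01']/M['m00']); X=onz(k,*p,z)
      if .5<X[0]<.66 and -.1<X[1]<.2: print(nm,X.round(4)[:2])
g=c['color'].max(2); w=(g>130)&(c['color'].max(2)-c['color'].min(2)<40)
n,l,s,ce=cv2.connectedComponentsWithStats(w.astype(np.uint8))
for i in range(1,n):
  if 300<s[i][4]<9000: print('white',s[i],onz(c,*ce[i],.052).round(4))"
```

```text
time_s: 52.8
eef_pos: [0.4696, 0.1149, 0.0797]
eef_rot: [-0.0, 0.673, 0.74, -0.0]
wrist_force: [0.0, 0.5, 0.1]
opening: 0.001
grasp_force: 0.0
t52.80 [0.4696 0.1149 0.0797] x [-0.095  0.995 -0.   ] y [ 0.995  0.095 -0.   ] z [-0. -0. -1.] q [-0.01  0.19  1.95 -0.    0.99 -0.1 ] F [0.  0.5 0.1] op 0.001 0.0
power [280. 259.] [230. 238.]
timer [280. 349.] [245. 236.]
start [280. 445.] [265. 234.]
w [0.5646 0.1266]
w [0.5433 0.1245]
t [0.546  0.1219]
t [0.5593 0.0045]
t [0.5671 0.1238]
t [0.5813 0.006 ]
t [0.5896 0.1264]
t [0.6032 0.0072]
t [0.6117 0.1283]
t [0.6242 0.0093]
white [124   0  45  33 783] [0.4068 0.2116 0.052 ]
white [ 274    0  113   84 4720] [0.4813 0.2129 0.052 ]
white [ 237   13   44   75 1416] [0.4516 0.2034 0.052 ]
white [138 114  40  42 958] [0.4126 0.1663 0.052 ]
white [421 232 139   7 731] [0.563  0.1357 0.052 ]
white [261 238  41  30 799] [0.4701 0.1205 0.052 ]
white [271 359  14  26 303] [0.4741 0.0539 0.052 ]
```

```bash
python3 -m pendant '[[0,0,-0.04,0,0,0],[0,0,-0.04,0,0,0],[0,0,-0.01,0,0,0],[0,0,-0.01,0,0,0],[0,0,-0.01,0,0,0],[0,0,-0.01,0,0,0],[0,0,0,0,0,0],[0,0,0,0,0,0],[0,0,0,0,0,0],[0,0,0,0,0,0]]' -1
```

```text
time_s: 54.15
eef_pos: [0.4692, 0.1149, 0.056]
eef_rot: [-0.0, 0.673, 0.74, -0.0]
wrist_force: [-5.1, -1.7, 11.4]
opening: -0.002
grasp_force: 5.5
```

```bash
python3 -m pendant '[[0,0,-0.004,0,0,0],[0,0,0,0,0,0],[0,0,0,0,0,0],[0,0,0.05,0,0,0],[0,0,0.08,0,0,0],[0.0115,-0.1195,0,0,0,0],[0.0115,-0.1195,0,0,0,0],[0,0,0,0,0,0],[0,0,0,0,0,0],[0,0,0,0,0,0]]' -1
python3 -m pendant '[[0,0,-0.04,0,0,0],[0,0,-0.04,0,0,0],[0,0,-0.015,0,0,0],[0,0,-0.01,0,0,0],[0,0,-0.01,0,0,0],[0,0,-0.01,0,0,0],[0,0,-0.005,0,0,0],[0,0,0,0,0,0],[0,0,0,0,0,0],[0,0,0,0,0,0]]' -1
```

```text
time_s: 55.4
eef_pos: [0.4739, 0.0678, 0.0806]
eef_rot: [-0.0, 0.672, 0.74, 0.0]
wrist_force: [0.3, -0.2, -0.1]
opening: -0.0
grasp_force: 0.0
time_s: 56.65
eef_pos: [0.4739, 0.0672, 0.0558]
eef_rot: [-0.0, 0.673, 0.74, -0.0]
wrist_force: [-9.5, 1.5, 18.3]
opening: 0.003
grasp_force: 9.2
```

```bash
python3 -m pendant '[[0,0,0.05,0,0,0],[0,0,0.08,0,0,0],[0.0143,-0.1485,0,0,0,0],[0.0143,-0.1485,0,0,0,0],[0,0,0,0,0,0],[0,0,0,0,0,0],[0,0,0,0,0,0],[0,0,0,0,0,0],[0,0,0,0,0,0],[0,0,0,0,0,0]]' -1
python3 -m pendant '[[0,0,-0.04,0,0,0],[0,0,-0.04,0,0,0],[0,0,-0.015,0,0,0],[0,0,-0.01,0,0,0],[0,0,-0.01,0,0,0],[0,0,-0.01,0,0,0],[0,0,-0.005,0,0,0],[0,0,0,0,0,0],[0,0,0,0,0,0],[0,0,0,0,0,0]]' -1
python3 -m pendant '[[0,0,0.05,0,0,0],[0,0,0.1,0,0,0],[0,0,0.2,0,0,0],[0,0,0.2,0,0,0],[-0.2,0,0,0,0,0],[-0.2,0,0,0,0,0],[0,0,0,0,0,0],[0,0,0,0,0,0],[0,0,0,0,0,0],[0,0,0,0,0,0]]' -1
python3 -c "
from h import *
st();c=snap('wrist','w21.png'); t=snap('top')
for nm,k in (('w',c),('t',t)):
  hsv=cv2.cvtColor(k['color'],cv2.COLOR_BGR2HSV); m=cv2.inRange(hsv,(120,50,40),(165,255,255))
  for cn in cv2.findContours(m,0,1)[0]:
    M=cv2.moments(cn)
    if M['m00']>3:
      p=(M['m10']/M['m00'],M['m01']/M['m00']); X=onz(k,*p,.083)
      if .5<X[0]<.66 and -.1<X[1]<.2: print(nm,X.round(4)[:2])"
```

```text
time_s: 57.9
eef_pos: [0.4797, 0.0079, 0.0804]
eef_rot: [-0.0, 0.673, 0.74, -0.0]
wrist_force: [0.0, 0.8, -0.3]
opening: -0.0
grasp_force: 0.0
time_s: 59.15
eef_pos: [0.4796, 0.0078, 0.0558]
eef_rot: [-0.0, 0.673, 0.74, -0.0]
wrist_force: [-8.3, 0.3, 17.9]
opening: 0.001
grasp_force: 9.1
time_s: 60.4
eef_pos: [0.4003, 0.0076, 0.1645]
eef_rot: [-0.0, 0.673, 0.74, 0.0]
wrist_force: [-0.2, -0.9, -0.3]
opening: -0.004
grasp_force: 0.0
t60.40 [0.4003 0.0076 0.1645] x [-0.095  0.995  0.   ] y [ 0.995  0.095 -0.   ] z [-0.  0. -1.] q [-0.28 -0.14  2.1   0.    1.19 -0.37] F [-0.2 -0.9 -0.3] op -0.004 0.0
w [0.5709 0.0071]
w [0.5561 0.006 ]
w [0.5368 0.12  ]
t [0.546  0.1219]
t [0.5593 0.0045]
t [0.5671 0.1238]
t [0.5813 0.006 ]
t [0.5896 0.1264]
t [0.6032 0.0072]
t [0.6117 0.1283]
t [0.6242 0.0093]
```

Both strips are in place, all three keys were pressed fully and let come up, and the robot is clear.

```bash
python3 -c "
from bench import ctrl
print(ctrl.hand_in())"
```

```text
the job is handed in; nothing more can be done
None
```

The job is handed in at about 60 s of robot time, with no verdict returned: both strips present stand in the mixer's outer grooves with every cap rolled home (judged from roller height, force and camera), the roller hangs in its holder, and the three keys were pressed in order.

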